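# Put the hoist winch back in gear

## Robot

A 7-joint arm with a two-finger parallel gripper is mounted at the origin on a cart in front of the work surface, level with it; the furniture and walls round the work are solid. World frame = base frame: x ahead of the robot, y to its left, z up, the work surface at z = 0. Lengths are in m, angles in rad, forces in N, time in s.
With the tool pointing down it reaches from about 0.4 to 0.9 m from the base axis. Payload 5.5 kg.
Tool frame: the origin (TCP) lies at the very end of the fingers, on their centre line; the grasp point (between the pads) lies 19 mm behind it; z points along the fingers, y is the line along which they close (so a half turn about z gives the same grasp; the last joint's range is limited). The gripper opens to 92 mm and grips with 3 to 60 N. Pads are 19 mm wide; open, the fingers measure 130 mm over their backs; the gripper's body (75 mm by 190 mm) begins 47 mm behind the grasp point.
Start: joints at [1.472, 0.501, -0.427, 1.55, 0.221, 1.138, -0.21], TCP at [0.23, -0.608, 0.227] pointing down, gripper open.
Joint ranges: [-2.88, 2.88], [-0.31, 2.03], [-1.54, 1.56], [0.2, 2.42], [-1.41, 4.55], [0.19, 2.02], [-2.57, 2.57]. Speed limits (rad/s): [2.57, 2.57, 3.14, 3.14, 3.14, 3.14, 3.14].

## Interface

Orientations are given as a rotation vector (axis times angle).
In Python, from rig import observe, eyes, env gives the robot as it stands.
- The arm moves only by the shell command python3 -m crank 'ROWS' [FORCE]. ROWS is JSON, a list of rows, each a list of 3 entries, a list of its own where there are three numbers: the shift along the tool's x, y, z in mm, then the turn, a rotation vector about the tool's x, y, z in rad, then the opening, from 0 (shut) to 1 (fully open). In form: [[[x, y, z], [ax, ay, az], grip], ...]. A call has 1 to 12 rows; each row is the pose to reach, as a shift and turn from the pose commanded when the call began, along the tool's axes at that moment; what a row does not reach only later rows make up. A row lasts 1/12 s, in which the tool goes at most 41.7 mm and 7.16 degrees, less where a joint would pass 70% of its speed; a pose out of reach is approached as far as the arm can. A call with a gripper value outside its range is refused whole. The fingers move at their own pace and stop on an object; FORCE is the grip in N (left out, the last holds). Time passes only in rows, so rows that repeat a pose let the fingers close. It gives the time, the measured TCP pose, the force, the opening and the grip force at its end, in the units of the state.
- observe(): the state, without advancing time (a new reading comes with each control period).
- eyes.capture(name): name is "side" or "top"; returns a dict with "pixels" (480x640x3 uint8, red, green, blue), "fx", "fy", "cx", "cy" (pixels), "dist_coeffs" ([k1, k2, p1, p2, k3] as OpenCV has them; the pictures are not rectified), "extrinsics" (4x4, takes a point from camera to world coordinates). Camera axes: x right, y up, looking along -z (the intrinsics and any distortion apply to the point x, -y, -z); pixel columns grow to the right and rows downward; lengths in m; the calibration is good to about 2 mm. A picture is of the moment at which its call begins. There is no depth.
- env.finish_job(): hands the job in; it is judged then, once.
Trained networks look in the newest picture that a camera, given by its name, has taken for a name from the list of things; names that differ only in an ending like _2 or _b are one class to them, and where a whole thing is asked for, a point or a joint stands for the part that bears it (a point fixed in the world has none). Each returns a list of dicts, best first, with "score" (0 to 1); they miss things now and then, are a little off and sometimes report something else, mostly with a low value. They report only what shows in the picture. A call takes as long as a camera call.
- eyes.find_in(camera, query): "rect" ([left, top, right, bottom] as shares, 0 to 1, of the picture: columns of its width, rows of its height, round what is visible of it).
- eyes.landmark_of(camera, query): "xy" ([column, row] as shares, 0 to 1, of the picture: columns of its width, rows of its height: a listed point, or the origin of a listed thing).
The state is a dict: "time": time; "joint_positions": joint angles; "joint_velocities": joint speeds; "tau": joint torques, N m; "position": TCP position; "orientation": TCP orientation; "contact_force": force on the tool from outside, world axes, zero at the start; "wrist_torque": the same for the moment, N m; "opening": opening from 0.0 (shut) to 1.0 (fully open); "gripper_force": force on a finger pad.
Only numpy, scipy, OpenCV 4.12 (cv2) and the standard library are available. Lean on these libraries where they do the work, as an engineer would, in place of code of your own. Each camera call takes 0.05 s, during which the arm holds its last target. There are 200 camera calls.

## Task

The hand winch for the slab hoist stands on its board with the crank shaft up, out of gear. Put it in gear: take the crank by its black grip and rock it gently back and forth while you ease the shaft down, so that the pinion finds its way between the teeth of the drum gear without being forced (never lean on teeth that stand end to end), until the shaft is right down. Then swing the keeper fully in, so that its blade locks the shaft down, let go, and leave the things lying round the winch where they are.

Things in the scene. Friction and masses are not known exactly. Their poses are not given: they have to be found in the camera images.
- handle (a point): Centre of the crank's black grip, an upright round handle 24.5 mm thick and 61 mm tall that spins freely on its pin, 75 mm out from the shaft's axis. The point is half-way up, 220 mm above the bench with the shaft up and 205 mm with it right down. Its local y axis points from the shaft's axis out along the crank; z is up. The crank arm's upper side is 34 mm below the point.
- shaft_axis (a point): Point on the upright axis about which the crank turns, on top of the winch's guard plate, 128 mm above the bench; it does not move with the crank.
- crank: Crank, grooved shaft and 8-tooth pinion in one piece; origin on the shaft's axis, level with the bench top when the shaft is up, y along the crank arm, z up. The pinion (tip radius 24 mm, teeth 14 mm tall, one every 45 degrees of crank) sits under the guard plate beside the drum gear. The crank turns either way without end, with little friction.
- drum: Steel rope drum on an upright axle 80 mm from the shaft, with a 24-tooth gear (tip radius 64 mm) on top; the origin lies on its axle level with the bench top. A brake drags on it (0.6 N m). The gear can be bolted to the drum in any angle, so how its teeth stand cannot be told from the drum's pose.
- shaft (a joint): How far the crank shaft has been slid down, in m: 0 = up, out of gear; about 0.003 = the lower ends of the pinion's teeth rest on the gear's tooth ends; 0.015 = right down, in gear. It stays where it is left; clear of the teeth it takes about 3 N to push down and 15 N to lift.
- mesh (a point): Where the pinion meets the gear, level with the gear's upper tooth ends. The pinion enters only with its teeth within about 2 degrees of crank of the middle of the gaps, else it stops on the tooth ends. 5 to 10 N more than the free push is plenty while feeling for a gap; over 30 N between the teeth is forcing. Once in mesh, the crank takes the drum with it.
- keeper (a joint): Angle of the keeper in rad: 0 = swung right out, 0.70 = fully in, its blade in the shaft's groove. It stays where it is left (about 1.1 N at its upright pin). Unless the shaft is within about 2 mm of right down, the blade meets the thick part of the shaft at about 0.58 and goes no further.
- keeper_tab (a point): Middle of the upright round pin at the outer end of the keeper, by which it is swung: 12 mm thick, 37 mm tall, the point 153 mm above the bench (flat lever 12 mm wide and 4 mm thick below it, its upper side 135 mm above the bench). It lies 72 mm from the keeper's pivot and swings in towards the drum's side, counter-clockwise seen from above, as the keeper goes in.
- keeper_pivot (a point): Upright pivot of the keeper on the guard plate, 133 mm above the bench; its x axis points from the crank shaft towards the drum. With the keeper fully in, the pin lies 72 mm from here along this point's -y axis.
- screw_jar: Open glass jar of wood screws, 67 mm wide, 78 mm tall, beside the winch; origin at the centre of its underside. Bystander.
- screwdriver: Screwdriver with a red handle, 200 mm long, lying beside the winch; origin at its middle on the bench. Bystander.
- brush: Flat bench brush, 231 mm long, lying beside the winch; origin at its middle on the bench. Bystander.
- jar_lid: Tinplate jar lid, 65 mm across, lying beside the winch; origin at the centre of its underside. Bystander.

How it is judged:
By the outcome, as a careful person would: the job done as asked, in the order asked, and still so for the second after the job is handed in, with the robot touching nothing.
It also fails if it takes over 61 s, if anything falls off the work surface, if the arm or the gripper's body presses on something with over 40 N, if the wrist force passes 120 N, or if a joint passes its speed limit or range.

## Working session

There is one attempt and no reset: what is moved stays moved. The work goes in short steps, Python scripts to look and compute and a shell command to move; the robot and the scene stay as the last step left them, time stands still between calls to the robot, and variables do not carry over. Pictures are saved under pics/ and viewed, at most 10 in all, crops included, and the job is handed in when it is done.

```bash
mkdir -p pics; cat > h.py <<'E'
import numpy as np, cv2
from rig import observe, eyes, env
from scipy.spatial.transform import Rotation as R
def cap(n,save=None):
    c=eyes.capture(n)
    if save: cv2.imwrite(f'pics/{save}.png',c['pixels'][:,:,::-1])
    return c
def ray(c,xy):
    K=np.array([[c['fx'],0,c['cx']],[0,c['fy'],c['cy']],[0,0,1]])
    p=cv2.undistortPoints(np.array([[[xy[0]*640,xy[1]*480]]]),K,np.array(c['dist_coeffs']))[0,0]
    E=np.array(c['extrinsics']); return E[:3,3],E[:3,:3]@np.array([p[0],-p[1],-1])
def atz(c,xy,z):
    o,d=ray(c,xy); return o+d*(z-o[2])/d[2]
def proj(c,P):
    K=np.array([[c['fx'],0,c['cx']],[0,c['fy'],c['cy']],[0,0,1]]);E=np.array(c['extrinsics'])
    q=E[:3,:3].T@(np.array(P)-E[:3,3]); q=q*[1,-1,-1]
    return cv2.projectPoints(q.reshape(1,3),np.zeros(3),np.zeros(3),K,np.array(c['dist_coeffs']))[0].ravel()
def st():
    s=observe(); print('t',s['time'],'p',np.round(s['position'],4),'R',np.round(R.from_rotvec(s['orientation']).as_matrix(),3).tolist(),'F',np.round(s['contact_force'],1),'T',np.round(s['wrist_torque'],2),'op',s['opening'],s['gripper_force']); return s
E
python3 - <<'E'
from h import *
st()
Z=dict(handle=.22,shaft_axis=.128,keeper_tab=.153,keeper_pivot=.133,mesh=None,drum=0,crank=0,screw_jar=0,screwdriver=0,brush=0,jar_lid=0)
for n in('top','side'):
    c=cap(n,n+'0'); print(n,np.round(np.array(c['extrinsics'])[:3],2).tolist())
    for k,z in Z.items():
        for r in eyes.landmark_of(n,k)[:2]:
            print(k,round(r['score'],2),np.round(np.array(r['xy'])*[640,480],0), None if z is None else np.round(atz(c,r['xy'],z),4))
E
```

```text
t 0.0 p [ 0.2298 -0.6073  0.2257] R [[0.935, 0.354, -0.001], [0.354, -0.935, 0.002], [0.0, -0.002, -1.0]] F [-0.7 -0.6 -0.2] T [0.   0.01 0.01] op 1.004243879078698 0.0
top [[-0.01, 0.99, -0.12, 0.45], [-1.0, -0.01, -0.02, 0.04], [-0.02, 0.12, 0.99, 1.15]]
handle 0.95 [290. 264.] [0.5167 0.1171 0.22  ]
shaft_axis 0.69 [333. 270.] [0.5112 0.0403 0.128 ]
shaft_axis 0.33 [260. 281.] [0.4903 0.1839 0.128 ]
keeper_tab 0.83 [387. 288.] [ 0.4731 -0.0625  0.153 ]
keeper_pivot 0.7 [358. 266.] [ 0.5184 -0.0096  0.133 ]
keeper_pivot 0.61 [331. 260.] [0.5296 0.044  0.133 ]
drum 0.93 [332. 241.] [0.5836 0.04   0.    ]
screw_jar 0.83 [398. 204.] [ 0.666  -0.1079  0.    ]
screwdriver 0.9 [399. 290.] [ 0.4737 -0.1059  0.    ]
screwdriver 0.47 [358. 266.] [ 0.5256 -0.0158  0.    ]
brush 0.61 [257. 281.] [0.4963 0.2081 0.    ]
jar_lid 0.73 [266. 195.] [0.6897 0.1892 0.    ]
jar_lid 0.43 [403. 202.] [ 0.6696 -0.119   0.    ]
side [[0.08, -0.82, 0.56, 1.09], [1.0, 0.06, -0.05, 0.02], [0.0, 0.56, 0.83, 0.9]]
handle 0.56 [347. 189.] [0.5205 0.1175 0.22  ]
shaft_axis 0.56 [307. 213.] [0.499  0.0469 0.128 ]
keeper_tab 0.32 [239. 245.] [ 0.58   -0.0812  0.153 ]
keeper_pivot 0.67 [282. 224.] [ 0.5261 -0.0033  0.133 ]
mesh 0.93 [306. 234.] None
drum 0.59 [308. 283.] [0.5819 0.0398 0.    ]
screw_jar 0.92 [236. 326.] [ 0.6657 -0.1051  0.    ]
screwdriver 0.6 [240. 243.] [ 0.4726 -0.0987  0.    ]
brush 0.94 [383. 240.] [0.4873 0.2099 0.    ]
brush 0.54 [310. 282.] [0.579  0.0451 0.    ]
jar_lid 0.8 [386. 325.] [0.6875 0.1856 0.    ]
```

View pics/top0.png

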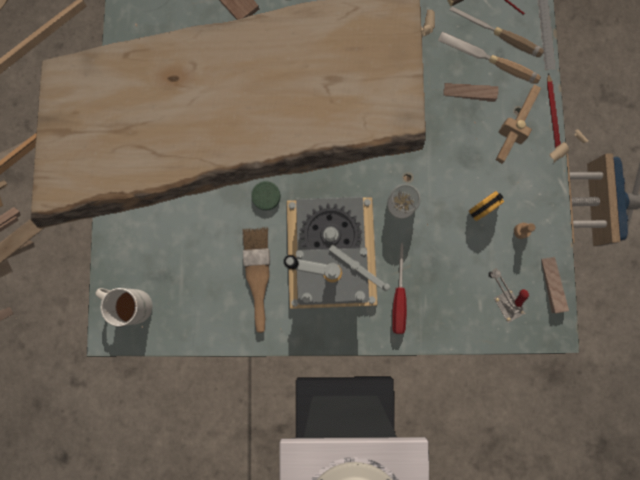

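View pics/side0.png

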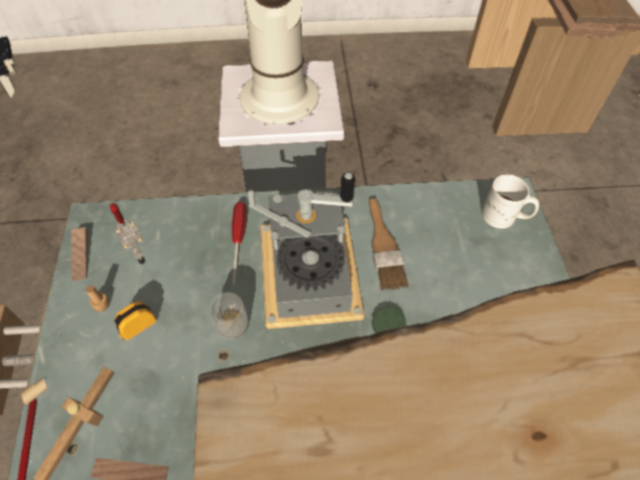

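The top view shows the grip at (290,264), shaft near (333,270), and keeper pin at (387,288) with its pivot at (358,266). The side view agrees: grip (347,187), pin about (250,200), winch nearest the robot. I'll head above the grip.

```bash
cat >> h.py <<'E'
def go(p,xang):
    "tool shift (mm) and turn about tool z to reach TCP p, tool x at world angle xang deg, pointing down"
    s=observe(); M=R.from_rotvec(s['orientation']).as_matrix(); a=np.radians(xang)
    T=np.array([[np.cos(a),np.sin(a),0],[np.sin(a),-np.cos(a),0],[0,0,-1]]).astype(float)
    print('shift',np.round(M.T@(np.array(p)-s['position'])*1000,1),'turn',np.round(R.from_matrix(M.T@T).as_rotvec(),3))
E
python3 -m crank '[[[0,0,-64],[0,0,0],1],[[0,0,-64],[0,0,0],1],[[527,-575,-64],[0,0,-1.03],1],[[527,-575,-64],[0,0,-1.03],1],[[527,-575,-64],[0,0,-1.03],1],[[527,-575,-64],[0,0,-1.03],1],[[527,-575,-64],[0,0,-1.03],1],[[527,-575,-64],[0,0,-1.03],1],[[527,-575,-64],[0,0,-1.03],1],[[527,-575,-64],[0,0,-1.03],1],[[527,-575,-64],[0,0,-1.03],1],[[527,-575,-64],[0,0,-1.03],1]]' 30
python3 - <<'E'
from h import *
s=st();print(np.round(s['joint_positions'],2)); go([.5185,.1173,.29],80)
E
```

```text
time: 2.2
position: [0.385, -0.2191, 0.291]
orientation: [2.408, 2.015, -0.001]
contact_force: [1.6, -1.2, -0.9]
opening: 1.005
gripper_force: 0.0
t 2.2 p [ 0.385  -0.2191  0.291 ] R [[0.176, 0.984, 0.0], [0.984, -0.176, -0.001], [-0.001, 0.0, -1.0]] F [ 1.6 -1.2 -0.9] T [-0.04 -0.12  0.02] op 1.0050643241292903 0.0
[ 1.29  0.07 -0.86  1.95  0.06  1.14  0.23]
shift [354.7  72.1   0.6] turn [ 0.     0.001 -0.003]
```

```bash
python3 -m crank '[[[355,72,0],[0,0,0],1],[[355,72,0],[0,0,0],1],[[355,72,0],[0,0,0],1],[[355,72,0],[0,0,0],1],[[355,72,0],[0,0,0],1],[[355,72,0],[0,0,0],1],[[355,72,0],[0,0,0],1],[[355,72,0],[0,0,0],1],[[355,72,0],[0,0,0],1],[[355,72,0],[0,0,0],1],[[355,72,0],[0,0,0],0.8],[[355,72,0],[0,0,0],0.8]]'
python3 - <<'E'
from h import *
s=st();print(np.round(s['joint_positions'],2)); go([.5185,.1173,.207],80)
c=cap('side','side1');d=cap('top','top1')
for k,z in (('handle',.22),('keeper_tab',.153)):
  for n,q in(('side',c),('top',d)):
    for r in eyes.landmark_of(n,k)[:2]: print(n,k,round(r['score'],2),np.round(np.array(r['xy'])*[640,480]),np.round(atz(q,r['xy'],z),4))
cv2.imwrite('pics/side1c.png',cv2.resize(c['pixels'][120:320,180:440,::-1],None,fx=3,fy=3))
E
```

```text
time: 3.2
position: [0.5184, 0.115, 0.2905]
orientation: [2.411, 2.014, -0.002]
contact_force: [-0.7, -0.9, -0.1]
opening: 0.898
gripper_force: 0.0
t 3.2 p [0.5184 0.115  0.2905] R [[0.178, 0.984, -0.001], [0.984, -0.178, -0.001], [-0.001, -0.001, -1.0]] F [-0.7 -0.9 -0.1] T [-0.07 -0.09  0.02] op 0.8983890350821669 0.0
[ 0.57  0.35 -1.04  1.76  0.32  1.22 -0.74]
shift [ 2.3 -0.3 83.4] turn [-0.001  0.001 -0.004]
side handle 0.62 [351. 190.] [0.5245 0.123  0.22  ]
side keeper_tab 0.68 [250. 195.] [ 0.4657 -0.0603  0.153 ]
top keeper_tab 0.69 [384. 287.] [ 0.475  -0.0581  0.153 ]
```

View pics/side1c.png

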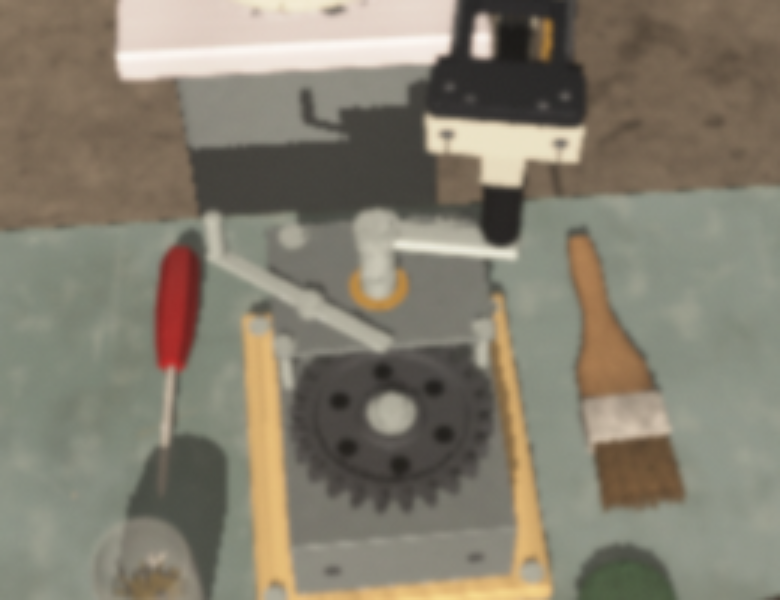

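The crop shows the gripper over the grip (crop ~(500,215)), keeper pin at (212,235), and its pivot at (312,303). Now I descend and grip.

```bash
python3 -m crank '[[[2,0,30],[0,0,0],0.8],[[2,0,60],[0,0,0],0.8],[[2,0,83],[0,0,0],0.8],[[2,0,83],[0,0,0],0.8],[[2,0,83],[0,0,0],0.2],[[2,0,83],[0,0,0],0.2],[[2,0,83],[0,0,0],0.2],[[2,0,83],[0,0,0],0.2],[[2,0,83],[0,0,0],0.2],[[2,0,83],[0,0,0],0.2],[[2,0,83],[0,0,0],0.2],[[2,0,83],[0,0,0],0.2]]' 30
python3 - <<'E'
from h import *
st()
E
```

```text
time: 4.5
position: [0.5191, 0.1175, 0.2079]
orientation: [2.411, 2.014, 0.0]
contact_force: [0.7, -0.8, -0.1]
opening: 0.271
gripper_force: 0.3
t 4.5 p [0.5191 0.1175 0.2079] R [[0.178, 0.984, 0.0], [0.984, -0.178, -0.0], [0.0, 0.0, -1.0]] F [ 0.7 -0.8 -0.1] T [-0.02 -0.04  0.04] op 0.2712832941421798 0.2706322632730007
```

```bash
python3 -m crank '[[[0,0,0],[0,0,0],0.1],[[0,0,0],[0,0,0],0.1],[[0,0,0],[0,0,0],0.1],[[0,0,1],[0,0,0],0.1],[[0,0,2],[0,0,0],0.1],[[0,0,2],[0,0,0],0.1]]' 35
python3 -m crank '[[[0,0,1],[0,0,0],0.1],[[0,0,1],[0,0,0],0.1]]'
```

```text
time: 5.0
position: [0.5192, 0.1176, 0.2057]
orientation: [2.411, 2.014, 0.0]
contact_force: [-0.6, -0.7, 2.0]
opening: 0.263
gripper_force: 35.0
time: 5.17
position: [0.5192, 0.1176, 0.2048]
orientation: [2.411, 2.014, 0.0]
contact_force: [-0.0, 0.3, 2.9]
opening: 0.256
gripper_force: 35.0
```

```bash
python3 -m crank '[[[0,0,0.5],[0,0,0],0.1],[[0,0,0.5],[0,0,0],0.1]]'; python3 -m crank '[[[0,0,0.5],[0,0,0],0.1],[[0,0,0.5],[0,0,0],0.1]]'
```

```text
time: 5.33
position: [0.5194, 0.1177, 0.2047]
orientation: [2.411, 2.014, 0.001]
contact_force: [-0.9, -0.2, 6.2]
opening: 0.263
gripper_force: 35.0
time: 5.5
position: [0.5197, 0.1177, 0.2046]
orientation: [2.41, 2.013, 0.002]
contact_force: [-1.9, -1.4, 9.1]
opening: 0.261
gripper_force: 35.0
```

```bash
python3 -m crank '[[[0,2,0],[0,0,0],0.1],[[-0.1,4,0],[0,0,0],0.1],[[-0.2,6,0],[0,0,0],0.1],[[-0.4,8,0],[0,0,0],0.1],[[-0.7,10,0],[0,0,0],0.1]]'; python3 -m crank '[[[-0.3,2,0],[0,0,0],0.1],[[-0.6,4,0],[0,0,0],0.1],[[-0.9,5.5,0],[0,0,0],0.1]]'
```

```text
time: 5.92
position: [0.5292, 0.1153, 0.2046]
orientation: [2.411, 2.014, 0.001]
contact_force: [-1.3, -0.6, 8.5]
opening: 0.263
gripper_force: 35.0
time: 6.17
position: [0.5344, 0.1133, 0.2045]
orientation: [2.411, 2.014, 0.001]
contact_force: [-1.7, -1.0, 8.7]
opening: 0.263
gripper_force: 35.0
```

```bash
python3 -m crank '[[[0.7,-4,0],[0,0,0],0.1],[[1.3,-8,0],[0,0,0],0.1],[[1.5,-12,0],[0,0,0],0.1],[[1.6,-15.5,0],[0,0,0],0.1],[[1.6,-17.5,0],[0,0,0],0.1],[[1.5,-19.5,0],[0,0,0],0.1],[[1.4,-21.5,0],[0,0,0],0.1]]'; python3 -m crank '[[[-0.2,-2,0],[0,0,0],0.1],[[-0.5,-4,0],[0,0,0],0.1],[[-0.8,-6,0],[0,0,0],0.1],[[-1.2,-8,0],[0,0,0],0.1]]'
```

```text
time: 6.75
position: [0.5147, 0.1182, 0.2046]
orientation: [2.41, 2.012, 0.004]
contact_force: [2.0, -0.4, 5.9]
opening: 0.261
gripper_force: 35.0
time: 7.08
position: [0.5066, 0.1187, 0.2046]
orientation: [2.41, 2.012, 0.005]
contact_force: [2.1, -0.5, 6.3]
opening: 0.263
gripper_force: 35.0
```

```bash
python3 -m crank '[[[-0.3,-1.5,0.5],[0,0,0],0.1],[[-0.5,-2.9,0.5],[0,0,0],0.1],[[-0.8,-4.2,0.5],[0,0,0],0.1],[[-1.2,-5.4,0.5],[0,0,0],0.1]]'; python3 -m crank '[[[-0.3,-1.2,0],[0,0,0],0.1],[[-0.7,-2.5,0],[0,0,0],0.1],[[-1.1,-3.8,0],[0,0,0],0.1],[[-1.5,-5,0],[0,0,0],0.1]]'; python3 -m crank '[[[-0.4,-1.2,0],[0,0,0],0.1],[[-0.9,-2.5,0],[0,0,0],0.1],[[-1.4,-3.7,0],[0,0,0],0.1],[[-1.9,-4.9,0],[0,0,0],0.1]]'
```

```text
time: 7.42
position: [0.5014, 0.1188, 0.2045]
orientation: [2.41, 2.012, 0.006]
contact_force: [1.6, -0.3, 8.0]
opening: 0.258
gripper_force: 35.0
time: 7.75
position: [0.496, 0.1184, 0.2044]
orientation: [2.41, 2.013, 0.005]
contact_force: [0.8, 0.3, 7.8]
opening: 0.266
gripper_force: 35.0
time: 8.08
position: [0.4899, 0.1173, 0.2037]
orientation: [2.411, 2.014, 0.003]
contact_force: [1.4, 0.6, 3.0]
opening: 0.261
gripper_force: 35.0
```

```bash
python3 -m crank '[[[0,0,0.7],[0,0,0],0.1],[[0,0,1.4],[0,0,0],0.1],[[0,0,2],[0,0,0],0.1]]'
```

```text
time: 8.33
position: [0.4893, 0.1171, 0.2012]
orientation: [-2.411, -2.014, -0.001]
contact_force: [0.6, 0.7, 3.6]
opening: 0.263
gripper_force: 35.0
```

In the gap. I ease down with a slight rock.

```bash
python3 -m crank '[[[0,0.6,0.8],[0,0,0],0.1],[[0,0,1.6],[0,0,0],0.1],[[0,-0.6,2.4],[0,0,0],0.1],[[0,0,3.2],[0,0,0],0.1],[[0,0.6,4],[0,0,0],0.1],[[0,0,4.5],[0,0,0],0.1]]';python3 -m crank '[[[0,0.6,0.8],[0,0,0],0.1],[[0,0,1.6],[0,0,0],0.1],[[0,-0.6,2.2],[0,0,0],0.1],[[0,0,2.8],[0,0,0],0.1],[[0,0,3.2],[0,0,0],0.1]]'
```

```text
time: 8.83
position: [0.4891, 0.117, 0.1965]
orientation: [-2.411, -2.014, 0.0]
contact_force: [0.1, 1.3, 3.5]
opening: 0.26
gripper_force: 35.0
time: 9.25
position: [0.489, 0.1169, 0.1934]
orientation: [-2.411, -2.014, 0.0]
contact_force: [0.1, 2.6, 3.2]
opening: 0.258
gripper_force: 35.0
```

```bash
python3 -m crank '[[[0,0,0.5],[0,0,0],0.1],[[0,0,1],[0,0,0],0.1],[[0,0,1],[0,0,0],0.1]]';python3 -m crank '[[[0,0,0.5],[0,0,0],0.1],[[0,0,1],[0,0,0],0.1],[[0,0,1],[0,0,0],0.1]]'
```

```text
time: 9.5
position: [0.4894, 0.1171, 0.1929]
orientation: [2.411, 2.014, 0.001]
contact_force: [-1.3, 2.7, 6.2]
opening: 0.26
gripper_force: 35.0
time: 9.75
position: [0.4901, 0.1174, 0.1927]
orientation: [2.41, 2.014, 0.003]
contact_force: [-1.5, 2.5, 11.2]
opening: 0.263
gripper_force: 35.0
```

```bash
python3 -m crank '[[[0,0,-1.5],[0,0,0],0.1],[[0,0,-1.5],[0,0,0],0.5],[[0,0,-1.5],[0,0,0],0.7],[[0,0,-1.5],[0,0,0],0.7],[[0,0,-1.5],[0,0,0],0.7],[[0,0,-1.5],[0,0,0],0.7],[[0,0,-1.5],[0,0,0],0.7],[[0,0,-30],[0,0,0],0.7],[[0,0,-65],[0,0,0],0.7],[[0,0,-75],[0,0,0],0.7],[[0,0,-75],[0,0,0],0.7]]'
python3 - <<'E'
from h import *
st();c=cap('side','side2');d=cap('top','top2')
for k,z in (('handle',.205),('keeper_tab',.153),('keeper_pivot',.133)):
  for n,q in(('side',c),('top',d)):
    for r in eyes.landmark_of(n,k)[:2]: print(n,k,round(r['score'],2),np.round(np.array(r['xy'])*[640,480]),np.round(atz(q,r['xy'],z),4))
go([.4715,-.0605,.23],70)
E
```

```text
time: 10.67
position: [0.4912, 0.1176, 0.2695]
orientation: [2.409, 2.012, 0.007]
contact_force: [0.7, 0.3, -0.5]
opening: 0.697
gripper_force: 0.0
t 10.6667 p [0.4912 0.1176 0.2695] R [[0.178, 0.984, 0.006], [0.984, -0.178, 0.0], [0.001, 0.006, -1.0]] F [ 0.7  0.3 -0.5] T [ 0.   -0.13 -0.  ] op 0.6974545699900586 0.0
side handle 0.86 [346. 180.] [0.4887 0.1201 0.205 ]
top keeper_tab 0.87 [385. 283.] [ 0.4825 -0.0588  0.153 ]
side keeper_pivot 0.56 [284. 222.] [0.5215 0.0013 0.133 ]
top keeper_pivot 0.69 [357. 266.] [ 0.5186 -0.0074  0.133 ]
shift [-177.4   14.8   35.6] turn [-0.002  0.     0.17 ]
```

```bash
python3 -m crank '[[[-40,2,0],[0,0,0],0.7],[[-80,5,0],[0,0,0.1],0.6],[[-120,8,20],[0,0,0.17],0.5],[[-160,12,36],[0,0,0.17],0.5],[[-177,13,36],[0,0,0.17],0.5],[[-177,13,36],[0,0,0.17],0.5],[[-177,13,36],[0,0,0.17],0.5]]'
python3 - <<'E'
from h import *
st();c=cap('side','side3');d=cap('top')
for k,z in (('keeper_tab',.153),):
  for n,q in(('side',c),('top',d)):
    for r in eyes.landmark_of(n,k)[:2]: print(n,k,round(r['score'],2),np.round(np.array(r['xy'])*[640,480]),np.round(atz(q,r['xy'],z),4))
go([.4715,-.0605,.143],70)
cv2.imwrite('pics/side3c.png',cv2.resize(c['pixels'][110:310,180:440,::-1],None,fx=3,fy=3))
E
```

```text
time: 11.65
position: [0.4699, -0.0609, 0.2299]
orientation: [-2.575, -1.797, 0.001]
contact_force: [-0.0, 1.6, -0.3]
opening: 0.501
gripper_force: 0.0
t 11.65 p [ 0.4699 -0.0609  0.2299] R [[0.345, 0.939, -0.001], [0.939, -0.345, 0.001], [0.0, -0.001, -1.0]] F [-0.   1.6 -0.3] T [ 0.03 -0.1   0.04] op 0.5009337400688285 0.0
side keeper_tab 0.56 [251. 198.] [ 0.473  -0.0597  0.153 ]
top keeper_tab 0.54 [387. 289.] [ 0.4721 -0.0633  0.153 ]
shift [-2.2  1.4 87.9] turn [ 0.001 -0.001  0.003]
```

View pics/side3c.png

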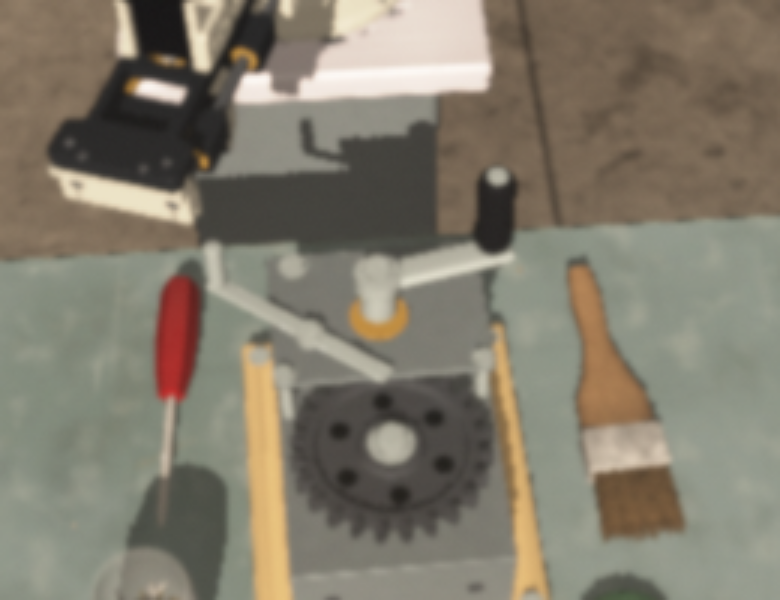

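```bash
python3 - <<'E'
from h import *
c=cap('side');s=observe();p=s['position']
for P in (p,p+[0,0,.066],[.4715,-.0605,.153],[.4715,-.0605,.1715]): print((proj(c,P)-[180,110])*3)
d=cap('top','t4');print(proj(d,p),proj(d,p+[0,0,.066]))
cv2.imwrite('pics/t4c.png',cv2.resize(d['pixels'][190:340,250:450,::-1],None,fx=4,fy=4))
E
```

```text
[200.70465219 177.40587554]
[187.5410869  97.7321273]
[210.63419877 261.09511517]
[207.4652878  242.45671057]
[388.84300486 288.57417897] [393.30263009 287.58322383]
```

View pics/t4c.png

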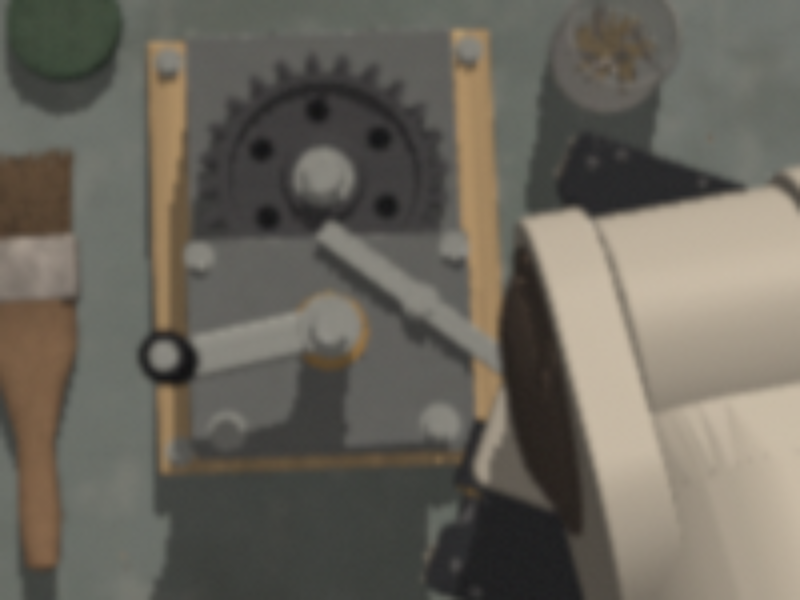

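The top crop shows the arm over the keeper's outer end with the lever at (420,295) to (500,355), and the shaft in gear. Descending with a force check.

```bash
python3 -m crank '[[[-1,1,30],[0,0,0],0.5],[[-1,1,55],[0,0,0],0.5],[[-1,1,65],[0,0,0],0.5]]';  python3 -m crank '[[[0,0,8],[0,0,0],0.5],[[0,0,15],[0,0,0],0.5],[[0,0,22],[0,0,0],0.5],[[0,0,22],[0,0,0],0.5],[[0,0,22],[0,0,0],0.5]]'
```

```text
time: 12.2
position: [0.4695, -0.0603, 0.1632]
orientation: [-2.57, -1.802, 0.004]
contact_force: [-0.8, 0.9, -0.6]
opening: 0.502
gripper_force: 0.0
time: 12.62
position: [0.4714, -0.0608, 0.1439]
orientation: [2.573, 1.802, 0.001]
contact_force: [0.2, -0.1, -0.6]
opening: 0.5
gripper_force: 0.0
```

```bash
python3 -m crank '[[[0,0,0],[0,0,0],0.3],[[0,0,0],[0,0,0],0.2],[[0,0,0],[0,0,0],0.1],[[0,0,0],[0,0,0],0.05],[[0,0,0],[0,0,0],0.05],[[0,0,0],[0,0,0],0.05],[[0,0,0],[0,0,0],0.05]]' 5
```

```text
time: 13.2
position: [0.4727, -0.0614, 0.144]
orientation: [2.572, 1.8, 0.004]
contact_force: [4.9, -1.2, -2.7]
opening: 0.129
gripper_force: 5.0
```

```bash
python3 -m crank '[[[-1,4,0],[0,0,0],0.05],[[-2.1,7.5,0],[0,0,0],0.05],[[-3,11,0],[0,0,0],0.05],[[-3.5,14.5,0],[0,0,0],0.05],[[-4,18,0],[0,0,0],0.05],[[-4.2,22,0],[0,0,0],0.05],[[-4.3,25.5,0],[0,0,0],0.05],[[-4.2,29,0],[0,0,0],0.05],[[-4,33,0],[0,0,0],0.05],[[-3.5,36.5,0],[0,0,0],0.05]]'; python3 -m crank '[[[0.6,3.5,0],[0,0,0],0.05],[[1.4,7,0],[0,0,0],0.05],[[2.4,10.5,0],[0,0,0],0.05],[[2.4,10.5,0],[0,0,0],0.05]]'
```

```text
time: 14.03
position: [0.5041, -0.0772, 0.1432]
orientation: [-2.573, -1.801, 0.001]
contact_force: [-1.8, -0.3, 0.9]
opening: 0.125
gripper_force: 5.0
time: 14.37
position: [0.5156, -0.0782, 0.1433]
orientation: [2.573, 1.802, 0.001]
contact_force: [0.4, -1.9, -1.9]
opening: 0.13
gripper_force: 5.0
```

```bash
python3 -m crank '[[[0.7,2,0],[0,0,0],0.05],[[1.3,4,0],[0,0,0],0.05],[[1.3,4,0],[0,0,0],0.05]]'; python3 -m crank '[[[0.4,1.2,0],[0,0,0],0.05],[[0.4,1.2,0],[0,0,0],0.05]]';python3 -m crank '[[[0.4,1.2,0],[0,0,0],0.05],[[0.4,1.2,0],[0,0,0],0.05]]'
```

```text
time: 14.62
position: [0.5192, -0.0782, 0.1434]
orientation: [-2.573, -1.802, -0.0]
contact_force: [-1.1, -1.3, -1.9]
opening: 0.128
gripper_force: 5.0
time: 14.78
position: [0.5193, -0.0782, 0.1433]
orientation: [-2.573, -1.801, 0.003]
contact_force: [-5.3, -2.0, 0.7]
opening: 0.126
gripper_force: 5.0
time: 14.95
position: [0.5194, -0.0783, 0.1432]
orientation: [-2.572, -1.801, 0.006]
contact_force: [-8.5, -0.4, 5.0]
opening: 0.128
gripper_force: 5.0
```

```bash
python3 -m crank '[[[-0.5,-2,0],[0,0,0],0.3],[[-0.5,-2,0],[0,0,0],0.5],[[-0.5,-2,0],[0,0,0],0.5],[[-0.5,-2,0],[0,0,0],0.5],[[-0.5,-2,-15],[0,0,0],0.5],[[-0.5,-2,-50],[0,0,0],0.5],[[-0.5,-2,-90],[0,0,0],0.5],[[-60,-42,-120],[0,0,0],0.5],[[-100,-62,-120],[0,0,0],0.5],[[-140,-62,-120],[0,0,0],0.5],[[-180,-62,-120],[0,0,0],0.5],[[-180,-62,-120],[0,0,0],0.5]]'
python3 - <<'E'
from h import *
st();c=cap('side','side5');d=cap('top','top5')
for k,z in (('handle',.205),('keeper_tab',.153),('keeper_pivot',.133),('screw_jar',0),('screwdriver',0),('brush',0),('jar_lid',0)):
  for n,q in(('side',c),('top',d)):
    for r in eyes.landmark_of(n,k)[:1]: print(n,k,round(r['score'],2),np.round(np.array(r['xy'])*[640,480]),np.round(atz(q,r['xy'],z),4))
cv2.imwrite('pics/c5.png',np.vstack([cv2.resize(c['pixels'][150:300,190:440,::-1],(500,300)),cv2.resize(d['pixels'][190:340,220:470,::-1],(500,300))]))
E
```

```text
time: 15.95
position: [0.4001, -0.2295, 0.2644]
orientation: [2.573, 1.798, -0.002]
contact_force: [1.0, -0.3, -0.0]
opening: 0.496
gripper_force: 0.0
t 15.95 p [ 0.4001 -0.2295  0.2644] R [[0.344, 0.939, 0.001], [0.939, -0.344, -0.003], [-0.003, 0.002, -1.0]] F [ 1.  -0.3 -0. ] T [-0.03 -0.11 -0.05] op 0.4962735183093678 0.0
side handle 0.82 [346. 181.] [0.4904 0.1192 0.205 ]
top handle 0.64 [294. 280.] [0.4893 0.1107 0.205 ]
side keeper_tab 0.7 [243. 218.] [ 0.5218 -0.0735  0.153 ]
top keeper_tab 0.55 [391. 265.] [ 0.5179 -0.0727  0.153 ]
side keeper_pivot 0.96 [285. 222.] [0.5201 0.0027 0.133 ]
top keeper_pivot 0.8 [355. 267.] [ 0.5164 -0.0029  0.133 ]
side screw_jar 0.36 [347. 181.] [0.3129 0.1518 0.    ]
top screw_jar 0.66 [403. 204.] [ 0.6652 -0.1191  0.    ]
side screwdriver 0.83 [237. 244.] [ 0.4743 -0.1051  0.    ]
top screwdriver 0.78 [401. 289.] [ 0.4743 -0.1106  0.    ]
side brush 0.56 [381. 241.] [0.4907 0.2059 0.    ]
top brush 0.57 [331. 241.] [0.5836 0.0432 0.    ]
side jar_lid 0.94 [387. 324.] [0.6855 0.188  0.    ]
```

View pics/c5.png

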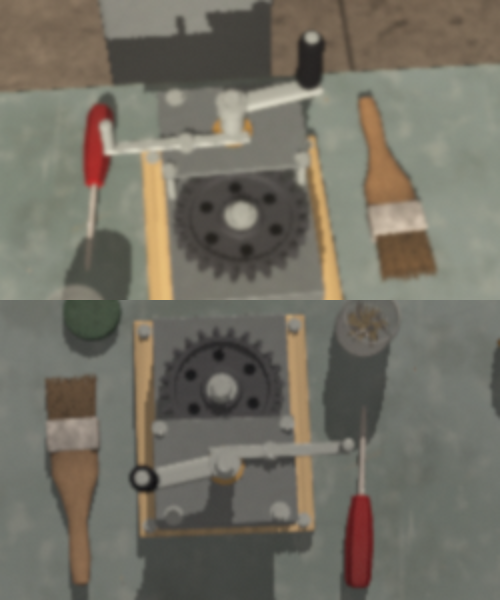

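The keeper now lies straight out, pin at (348,445) in the lower crop, with its blade at the shaft (225,455). The shaft is down, the bystanders haven't moved, and the gripper is clear.

```bash
python3 -c "
from rig import env; print(env.finish_job())"
```

```text
the job is handed in; nothing more can be done
None
```

The winch is in gear with its shaft right down and the keeper swung fully in to its stop; the gripper has let go, the things round the winch look unmoved in the last pictures, and the job is handed in at about 16 s (no verdict was shown).

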